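# Clamp the cleaner bottle and open its child-proof cap

## Task

Open the child-proof cleaner bottle standing in the wooden bottle holder: first slide the holder's clamp along its track by its upright grip until the jaw has pushed the bottle fully home against the back wall, and leave the clamp closed. Then press the cap down, twist it counterclockwise (seen from above) while pressed until it comes free, and lift it straight up, about 10 cm. Finish still holding the cap in the gripper, level, still and above the open bottle, with the bottle standing clamped in the holder and the mug, bowl and spice jar left where they are.

Things in the scene. Friction and masses are not known exactly. Their poses are not given: they have to be found in the camera images.
- holder: Pale wooden bottle holder fixed to the counter: base board 110 mm (x) by 300 mm (y, -155 to +145), 12 mm thick. Origin on the counter, z up. The clamp slides along y. At the +y end a back wall, inner face at y = +125 mm, 62 mm high over the counter, and two cheeks 70 mm apart, 52 mm high, reaching 38 mm out from it, guide the bottle's sides. A bottle fully home has its centre at x = 0, y = +92 mm.
- clamp (a joint): How far the clamp has slid towards the bottle (holder's +y), m: 0 fully open, starts at 0 to 0.03; 0.080 closed: jaw, bottle and back wall all touch. About 7 N of sliding friction; stays where left. Its jaw, a wooden plate 62 mm wide with its top 58 mm over the counter, meets the bottle (which starts 10 to 20 mm short of the back wall) and pushes it along.
- clamp_grip (a point): Centre of the top of the clamp's grip: a dark wooden upright block, 30 mm along the holder's x, 16 mm along the holder's y (the slide direction), top 67 mm over the counter, free all round down to 23 mm over the counter (a low flat bar, 20 mm wide, joins it to the jaw, whose face is 94 mm further along +y). Axes as the holder's.
- bottle: Square grey plastic bottle with paper label, loose, 66 by 66 mm, 0.3 to 0.6 kg, on the base board (12 mm over the counter), sides parallel to the holder's. Origin: centre of its underside, z up. Body 72 mm high, round shoulder 54 mm across at 82 to 90 mm, then a neck 35 mm across (46 over its lugs) up to 107 mm. A spring-loaded rubber seal pad, 24 mm across, in the neck pushes the cap up.
- cap: White round ribbed push-and-turn cap, loose, 54 mm diameter, 30 mm high, 30 g; a slim raised bar on its top runs along its +x. Origin: centre of its underside, z up. Locked, its underside is 96 mm above the bottle's underside (its top 138 mm over the counter), its x along the bottle's x within 0.1 rad. Grip it round the side at any yaw, best in the top 12 mm; the shoulder lies 6 mm below it.
- cap_top (a point): Centre of the cap's top. Unpressed the cap turns only 0.1 rad. It must be pressed down over 4 mm (bottoms at 6 mm; 4 N to start, 12 N at the bottom) and, kept pressed, turned counterclockwise seen from above: free from about 0.8 rad past locked, to a stop at about 1.4 (1.1 is the middle). Then the spring lifts it about 3 mm and it comes straight up off the neck.
- mug: White mug, 80 mm across, 92 mm high, handle along its +y; bystander. Origin at the centre of its underside.
- spice_jar: Small glass spice jar with steel lid, 44 mm across, 85 mm high; bystander. Origin at the centre of its underside.
- bowl: Small blue ceramic bowl, 110 mm across, 45 mm high; bystander. Origin at the centre of its underside.
Things that resemble listed ones, but are neither listed nor needed, are in the scene too. Leave any red or turquoise look-alike of the bottle alone.

How it is judged (in metres and radians):
On the way, in this order (a step that is already met when the one before it is completed fails the run):
1. the clamp is closed and the bottle is home against the back wall (value of joint clamp above 0.077 m and y of bottle in the frame of holder above 0.0895 m), for 0.2 s.
2. with the clamp closed, the cap is pressed down by more than 3 mm (z of cap in the frame of bottle below 0.093 m and value of joint clamp above 0.076 m), for 0.05 s.
3. the cap is turned free (over 0.7 rad) while it is still on the neck and the bottle is clamped (angle between the x axis of cap and the x axis of bottle, either way round above 0.7 rad and z of cap in the frame of bottle below 0.104 m and value of joint clamp above 0.076 m), for 0.05 s.
At the end, for the whole second after the job is handed in: Gripper holds the cap still, level (0.2 rad), 50-170 mm above its locked height, within 30 mm of the bottle's axis, off the bottle; clamp closed (4 mm); bottle upright on the base, home (3.5 mm from the wall at most); mug, jar, bowl within 30 mm of their start (z of cap in the frame of bottle between 0.146 and 0.266 m and horizontal distance between cap and bottle below 0.03 m and angle between cap's own z axis and vertical below 0.2 rad and contact force between the fingers and cap above 2 N and contact force between cap and bottle below 0.1 N and linear speed of each of cap, bottle below 0.02 m/s and value of joint clamp above 0.076 m and y of bottle in the frame of holder above 0.0885 m and z of bottle in the frame of holder below 0.016 m and angle between bottle's own z axis and vertical below 0.06 rad and distance of each of mug, spice_jar, bowl from where it was at the start of the episode below 0.03 m); the arm keeps its last pose, push and grip.
It fails at once if the bottle is tipped or pulled up out of the holder (angle between bottle's own z axis and vertical above 0.35 rad or z of bottle in the frame of holder above 0.045 m).
It fails at once if a bystander (mug, spice jar or bowl) is pushed away by more than 30 mm (distance of any of mug, spice_jar, bowl from where it was at the start of the episode above 0.03 m).
It also fails if it takes over 51 s, if anything falls off the work surface, if the arm or the gripper's body presses on something with over 40 N, if the wrist force passes 120 N, or if a joint passes its speed limit or range.

## Robot

A 6-joint arm with a two-finger parallel gripper is mounted at the origin on the work surface. World frame = base frame: x ahead of the robot, y to its left, z up, the work surface at z = 0. Lengths are in m, angles in degrees, forces in N, time in s.
With the tool pointing down it reaches from about 0.35 to 0.975 m from the base axis. Payload 7.1 kg.
Tool frame: the origin (TCP) lies between the finger pads; the fingertips stand manip.tip_reach ahead of it and the grasp point (between the pads) lies 6 mm ahead of it (manip.tip_reach is the distance from the TCP to the fingertips, in m); z points along the fingers, y is the line along which they close (so a half turn about z gives the same grasp; the last joint's range is limited). The gripper opens to 88 mm and grips with 3 to 60 N. Pads are 20 mm wide; open, the fingers measure 115 mm over their backs; the gripper's body (75 mm by 178 mm) begins 61 mm behind the grasp point.
Start: joints at [66.864, 24.242, 93.386, -0, 62.372, -1.089], TCP at [0.235, 0.579, 0.226] pointing down, gripper open.
Joint ranges: [-172.04, 172.04], [-51.8, 120.97], [4.93, 147.93], [-75.15, 255.16], [6.16, 154.13], [-145.62, 145.62]. Speed limits (degrees/s): [136.94, 136.94, 172.46, 180, 180, 180].

## Interface

Orientations are given as a 3x3 rotation matrix whose columns are the frame's x, y, z axes.
In Python, from rig import manip gives the robot as it stands. The module is installed in compiled form; this text tells all that it offers.
- The arm moves only by the tool move_arm, never from a script. Its argument "commands" is text: rows parted by semicolons, each of 7 numbers parted by spaces: the turn, a rotation vector about the tool's x, y, z scaled (see below), then the shift along the tool's x, y, z scaled (see below), then the opening, from 0 (shut) to 1 (fully open). A call has 1 to 12 rows; each row shifts and turns the commanded pose from where the row before left it, along the tool's axes as they then stand; what a row does not reach is not made up. The controller multiplies each number of a shift by 20 cm and each number of a turn by pi/2 rad. A row lasts 1/12 s, in which the tool goes at most 41.7 mm and 7.16 degrees, less where a joint would pass 70% of its speed; a pose out of reach is approached as far as the arm can. A call with a number of a shift or a turn outside -1 to 1 is refused whole. A call with a gripper value outside its range is refused whole. The fingers move at their own pace and stop on an object; "grip_force" is the grip in N (left out, the last holds). Time passes only in rows, so rows that do not move let the fingers close. It gives the time, the measured TCP pose, the force, the opening and the grip force at its end, in the units of the state.
- manip.read_state(): the state, without advancing time (a new reading comes with each control period).
- manip.snapshot(name): name is "side" or "top" or "wrist"; returns a dict with "img" (384x512x3 uint8, red, green, blue), "z_map" (384x512 float32, m along the optical axis (not along the pixel's ray), 0 where there is no reading), "fx", "fy", "cx", "cy" (pixels), "R" (3x3) and "t" (3): a world point X has camera coordinates R X + t. Camera axes: x right, y down, z forward; pixel columns grow to the right and rows downward; lengths in m; the calibration is good to about 2 mm. A picture is of the moment at which its call begins.
- manip.job_done(): hands the job in; it is judged then, once.
The state is a dict: "clock": time; "joint_pos": joint angles; "joint_velocities": joint speeds; "joint_torque": joint torques, N m; "tool_pos": TCP position; "tool_rot": TCP orientation; "wrist_force": force on the tool from outside, world axes, zero at the start; "moment": the same for the moment, N m; "width": opening from 0.0 (shut) to 1.0 (fully open); "grip_force": force on a finger pad.
Only numpy, scipy, OpenCV 4.12 (cv2) and the standard library are available. Lean on these libraries where they do the work, as an engineer would, in place of code of your own. Each camera call takes 0.05 s, during which the arm holds its last target. There are 200 camera calls.

## Working session

There is one attempt and no reset: what is moved stays moved. The work goes in short steps, Python scripts to look and compute and a tool call to move; the robot and the scene stay as the last step left them, time stands still between calls to the robot, and variables do not carry over. Pictures are saved under pics/ and viewed, at most 10 in all, crops included, and the job is handed in when it is done.

Besides the shell and the picture viewer there is one more tool, called after "Emit:" by a JSON object that holds its "api" and its "payload". move_arm: Moves the arm, as the interface text tells. Its arguments: {"type":"object","properties":{"commands":{"type":"string"},"grip_force":{"type":"number"}},"required":["commands"]}

```bash
mkdir -p pics
cat > h.py <<'E'
import numpy as np, cv2
from rig import manip
def snap(n):
    s=manip.snapshot(n); np.savez(f'{n}.npz',**s); return s
def world(s,u,v,z=None):
    R,t=np.array(s['R']),np.array(s['t'])
    d=np.array([(u-s['cx'])/s['fx'],(v-s['cy'])/s['fy'],1.])
    c=-R.T@t; r=R.T@d
    if z is None: return c+r*s['z_map'][int(v),int(u)]
    return c+r*(z-c[2])/r[2]
def cloud(s):
    R,t=np.array(s['R']),np.array(s['t'])
    v,u=np.mgrid[:384,:512]; Z=s['z_map']
    P=np.stack([(u-s['cx'])/s['fx']*Z,(v-s['cy'])/s['fy']*Z,Z],-1)
    return (P-t)@R
E
python3 - <<'E'
from h import *
print(manip.tip_reach); st=manip.read_state(); print(st)
for n in('side','top'):
    s=snap(n); cv2.imwrite(f'pics/{n}0.png',s['img'][:,:,::-1]); print(n,s['R'],s['t'],s['fx'])
E
```

```text
0.025
{'clock': 0.0, 'joint_pos': array([ 6.68639554e+01,  2.42848941e+01,  9.34314022e+01, -1.22367080e-03,
        6.23739731e+01, -1.08802737e+00]), 'joint_velocities': array([ 0.02310506,  0.06699661,  0.09857087, -0.07609149, -0.06934189,
       -0.01922815]), 'joint_torque': array([-9.10376389e-05, -5.44622111e+01, -2.73660475e+01,  6.45661284e-02,
        2.26156774e-02, -1.01964222e-04]), 'tool_pos': array([0.23436937, 0.57878651, 0.22549687]), 'tool_rot': array([[-9.26873307e-01,  3.75373829e-01, -6.01637535e-04],
       [ 3.75374311e-01,  9.26872163e-01, -1.45622272e-03],
       [ 1.10131856e-05, -1.57557324e-03, -9.99998759e-01]]), 'wrist_force': array([ 1.18144122, -0.40345233,  0.49980499]), 'moment': array([-0.01684365,  0.03076218,  0.01561097]), 'grip_force': 0.0, 'width': 0.9989166688367513}
side [[-0.90841966 -0.41759609  0.01967802]
 [-0.31066149  0.6428036  -0.70020923]
 [ 0.27975553 -0.64219704 -0.71366645]] [0.58464209 0.18641257 0.62362455] 352.60122552088586
top [[ 0.01400984 -0.99989937 -0.00222826]
 [-0.98087717 -0.01331061 -0.19417208]
 [ 0.19412288  0.00490597 -0.98096495]] [0.10905963 0.58913363 0.88395574] 432.74835100350634
```

View pics/top0.png

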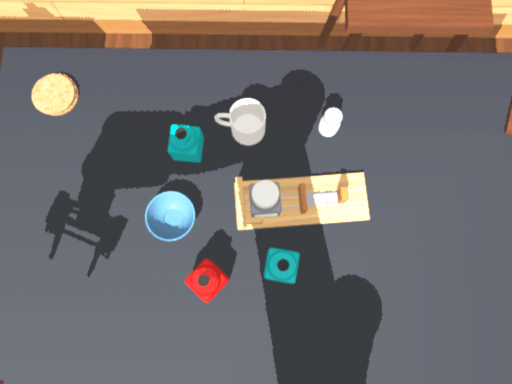

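View pics/side0.png

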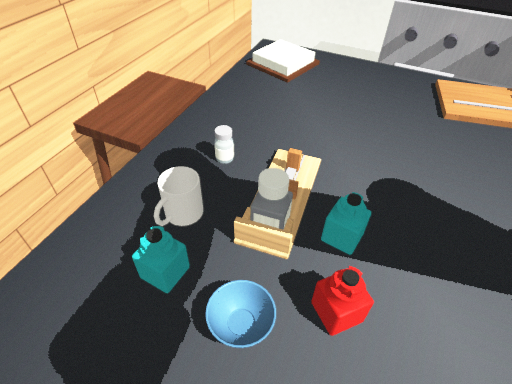

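Candidates in the top view:
- **Bottle:** grey with a white cap at (265,193). The teal ones at (186,143) and (283,265) and the red one at (207,281) are look-alikes, and the spice jar at (331,122) is also whitish. I choose (265,193), in the wooden holder.
- **Clamp grip:** the upright at (344,193). The plate at (303,198) is the jaw.

Next I measure these and check one crop.

Run:
```python
from h import *
s=dict(np.load('top.npz')); P=cloud(s); img=s['img']
hsv=cv2.cvtColor(img,cv2.COLOR_RGB2HSV); v,u=np.mgrid[:384,:512]
roi=(u>225)&(u<380)&(v>165)&(v<240)
# heights of wood
wood=roi&(hsv[...,1]>70)&(hsv[...,0]<25)&(hsv[...,2]>60)&(np.abs(P[...,2]-0.012)<.006)
allh=roi&(P[...,2]>.007)&(P[...,2]<.02)
m=(roi&(P[...,2]>.007)).astype(np.uint8)
for a,b,n in((.052,.075,'grip'),(.128,.15,'cap'),):
    k=roi&(P[...,2]>a)&(P[...,2]<b)
    c,l,st,ce=cv2.connectedComponentsWithStats(k.astype(np.uint8))
    for i in range(1,c):
        if st[i,4]>15:
            q=P[l==i]; print(n,st[i],ce[i].round(1),q.mean(0).round(4),q.min(0).round(4),q.max(0).round(4))
q=P[wood][:,:2].astype(np.float32); r=cv2.minAreaRect(q); print('board',wood.sum(),r)
k=roi&(P[...,2]>.008)
big=cv2.resize(img[160:245,225:380],None,fx=5,fy=5,interpolation=cv2.INTER_CUBIC)
cv2.imwrite('pics/crop.png',big[:,:,::-1])
print(cv2.boxPoints(r))
```

```text
grip [236 176  14  51 372] [240.6 201.9] [0.5559 0.1507 0.0611] [0.5035 0.132  0.0523] [0.6137 0.1618 0.0664]
grip [299 183   9  28 159] [303.1 196.5] [0.5701 0.0155 0.0571] [0.5406 0.0068 0.0529] [0.6002 0.0241 0.0608]
grip [339 186  10  15 117] [343.7 192.8] [ 0.578  -0.0711  0.0646] [ 0.5639 -0.0809  0.0521] [ 0.5932 -0.0632  0.0707]
grip [251 212  30   8  56] [264.1 214.4] [0.5291 0.0999 0.0619] [0.5203 0.0658 0.052 ] [0.5346 0.1278 0.0748]
cap [252 180  27  27 576] [265.1 192.6] [0.5625 0.0994 0.1375] [0.5365 0.0735 0.1299] [0.5885 0.1255 0.1417]
board 1885 ((0.5710313320159912, 0.014838606119155884), (0.11065112799406052, 0.3001006841659546), 5.306947231292725)
[[ 0.5020646   0.15912862]
 [ 0.5298213  -0.13968568]
 [ 0.6399981  -0.12945141]
 [ 0.6122414   0.16936289]]
```

View pics/crop.png

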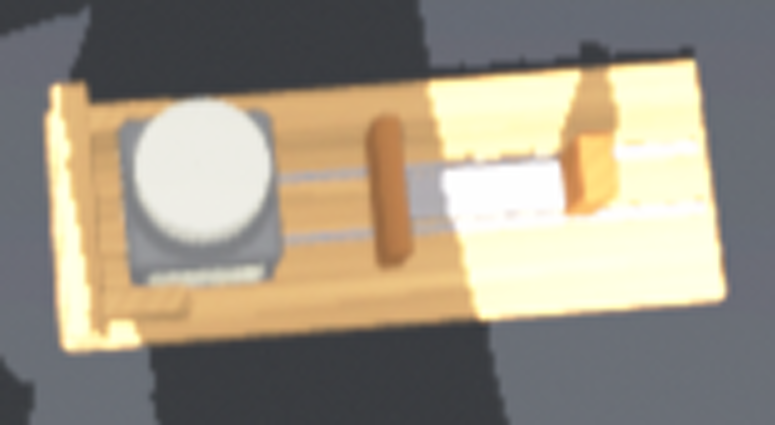

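The crop shows the grey bottle with the round white cap between the back wall (left) and the brown jaw, crop (388,190). The upright grip block is at crop (590,172), which is full-frame (344,193). The choice stands. Holder yaw is +5.3° and its origin is about (0.5705, 0.0198). The grip is at holder y=-0.091 and the cap at y=+0.080.

I'll turn the tool so its x runs along holder +y, then translate.

Emit:
{"api": "move_arm", "payload": {"commands": "0 0 0.058 0 0 0 1;0 0 0.058 0 0 0 1;0 0 0.058 0 0 0 1;0 0 0.058 0 0 0 1;0 0 0.058 0 0 0 1;0 0 0.058 0 0 0 1;0 0 0.058 0 0 0 1;0 0 0.058 0 0 0 1;0 0 0.058 0 0 0 1;0 0 0.058 0 0 0 1;0 0 0.058 0 0 0 1;0 0 0.058 0 0 0 1"}}

```text
clock: 1.1
tool_pos: [0.2344, 0.579, 0.2258]
tool_rot: [[-0.088, 0.996, -0.0], [0.996, 0.088, -0.001], [-0.001, -0.0, -1.0]]
wrist_force: [-0.0, 0.5, -0.1]
width: 1.001
grip_force: 0.0
```

Emit:
{"api": "move_arm", "payload": {"commands": "0 0 0 -0.141 0.059 0 1;0 0 0 -0.141 0.059 0 1;0 0 0 -0.141 0.059 0 1;0 0 0 -0.141 0.059 0 1;0 0 0 -0.141 0.059 0 1;0 0 0 -0.141 0.059 0 1;0 0 0 -0.141 0.059 0 1;0 0 0 -0.141 0.059 0 1;0 0 0 -0.141 0.059 0 1;0 0 0 -0.141 0.059 0 1;0 0 0 -0.141 0.059 0 1;0 0 0 -0.141 0.059 0 1"}}

```text
clock: 2.1
tool_pos: [0.4071, 0.254, 0.2261]
tool_rot: [[-0.093, 0.996, -0.0], [0.996, 0.093, -0.0], [-0.0, -0.0, -1.0]]
wrist_force: [0.8, 0.6, 0.9]
width: 1.0
grip_force: 0.0
```

Emit:
{"api": "move_arm", "payload": {"commands": "0 0 0 -0.141 0.059 0 1;0 0 0 -0.141 0.059 0 1;0 0 0 -0.141 0.059 0 1;0 0 0 -0.141 0.059 0 1;0 0 0 -0.141 0.059 0 1;0 0 0 -0.141 0.059 0 1;0 0 0 -0.141 0.059 0 1;0 0 0 -0.141 0.059 0 1;0 0 0 -0.141 0.059 0 1;0 0 0 -0.141 0.059 0 1;0 0 0 -0.141 0.059 0 1;0 0 0 0 0 0 1"}}

```text
clock: 3.1
tool_pos: [0.567, -0.0453, 0.2262]
tool_rot: [[-0.089, 0.996, 0.002], [0.996, 0.089, -0.001], [-0.001, 0.002, -1.0]]
wrist_force: [0.4, -0.6, -0.6]
width: 0.999
grip_force: 0.0
```

Run:
```python
from h import *
s=snap('wrist'); P=cloud(s); cv2.imwrite('pics/w1.png',s['img'][:,:,::-1])
k=(P[...,2]>.055)&(P[...,2]<.075)&(s['z_map']>0)
c,l,st,ce=cv2.connectedComponentsWithStats(k.astype(np.uint8))
for i in range(1,c):
    if st[i,4]>60: q=P[l==i]; print(st[i],q.mean(0).round(4),q.min(0).round(4),q.max(0).round(4), cv2.minAreaRect(q[:,:2].astype(np.float32)))
print(manip.read_state()['tool_pos'])
```

```text
[  60    0   89   93 1964] [0.4375 0.0581 0.0698] [0.3858 0.0253 0.0551] [0.4584 0.0973 0.075 ] ((0.4223949611186981, 0.061998724937438965), (0.06623606383800507, 0.06556283682584763), 80.7640609741211)
[427   0  63  39 708] [0.719  0.1091 0.065 ] [0.702  0.0992 0.055 ] [0.7549 0.1273 0.075 ] ((0.7255704402923584, 0.10870660841464996), (0.013830980286002159, 0.05837519094347954), 64.25933074951172)
[494   0  18  25 157] [0.7696 0.1201 0.0622] [0.7607 0.1099 0.055 ] [0.7756 0.1337 0.0741] ((0.7696285247802734, 0.12090150266885757), (0.02805713377892971, 0.0037887508515268564), 58.71709442138672)
[229  54  73   5 234] [0.5657 0.0665 0.0661] [0.5331 0.0636 0.0553] [0.5953 0.0709 0.0749] ((0.5642910599708557, 0.06681063771247864), (0.06250877678394318, 0.0019569783471524715), 5.683430194854736)
[232 110  65  13 835] [0.5686 0.0152 0.0585] [0.5382 0.0071 0.0555] [0.5992 0.0233 0.0612] ((0.5685684084892273, 0.01517560239881277), (0.06072768196463585, 0.011124830693006516), 5.156349182128906)
[410 176  37  41 513] [ 0.7307 -0.0433  0.062 ] [ 0.7228 -0.0694  0.055 ] [ 0.7542 -0.0273  0.0748] ((0.7354557514190674, -0.045525699853897095), (0.04257730767130852, 0.025805391371250153), 70.85946655273438)
[249 197  31  19 536] [ 0.5764 -0.0709  0.0662] [ 0.5615 -0.0809  0.0554] [ 0.5919 -0.0634  0.0697] ((0.5768503546714783, -0.07195040583610535), (0.029860354959964752, 0.015878381207585335), 4.840873718261719)
[ 0.56558904 -0.04342694  0.22586507]
```

View pics/w1.png

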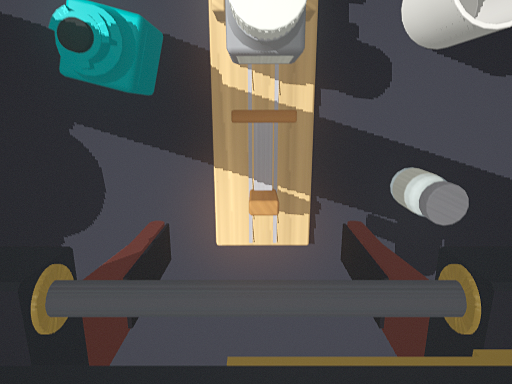

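The wrist view shows the grip block at (264,203), the jaw at (264,116) and the bottle at (265,40). The grip is at (0.5766, -0.0715). I'll align, descend and close.

Emit:
{"api": "move_arm", "payload": {"commands": "0 0 0 -0.072 0.021 0 1;0 0 0 -0.072 0.021 0 1;0 0 0 0 0 0.09 1;0 0 0 0 0 0.09 1;0 0 0 0 0 0.09 1;0 0 0 0 0 0.09 1;0 0 0 0 0 0.09 1;0 0 0 0 0 0.09 1;0 0 0 0 0 0.09 1;0 0 0 0 0 0.07 1;0 0 0 0 0 0.05 1;0 0 0 0 0 0 1"}}

```text
clock: 4.15
tool_pos: [0.5746, -0.0691, 0.0743]
tool_rot: [[-0.093, 0.996, -0.003], [0.996, 0.093, 0.0], [0.001, -0.003, -1.0]]
wrist_force: [0.2, -0.5, -0.2]
width: 1.003
grip_force: 0.0
```

Emit:
{"api": "move_arm", "payload": {"commands": "0 0 0 -0.01 0.01 0.045 1;0 0 0 0 0 0.045 1;0 0 0 0 0 0 1;0 0 0 0 0 0 0;0 0 0 0 0 0 0;0 0 0 0 0 0 0;0 0 0 0 0 0 0;0 0 0 0 0 0 0;0 0 0 0 0 0 0;0 0 0 0 0 0 0;0 0 0 0 0 0 0;0 0 0 0 0 0 0", "grip_force": 35}}

```text
clock: 5.15
tool_pos: [0.5781, -0.0711, 0.0583]
tool_rot: [[-0.093, 0.996, 0.0], [0.996, 0.093, -0.0], [-0.0, 0.0, -1.0]]
wrist_force: [0.2, -0.3, 0.6]
width: 0.354
grip_force: 0.0
```

Emit:
{"api": "move_arm", "payload": {"commands": "0 0 0 0 0 0 0;0 0 0 0 0 0 0;0 0 0 0 0 0 0;0 0 0 0.03 0 0 0;0 0 0 0.03 0 0 0;0 0 0 0.03 0 0 0;0 0 0 0.03 0 0 0;0 0 0 0.03 0 0 0;0 0 0 0.03 0 0 0;0 0 0 0.03 0 0 0;0 0 0 0.03 0 0 0;0 0 0 0 0 0 0"}}

```text
clock: 6.15
tool_pos: [0.5736, -0.0235, 0.0583]
tool_rot: [[-0.093, 0.996, 0.0], [0.996, 0.093, -0.001], [-0.001, -0.0, -1.0]]
wrist_force: [-1.0, -4.0, 1.1]
width: 0.339
grip_force: 35.0
```

Emit:
{"api": "move_arm", "payload": {"commands": "0 0 0 0.01 0 0 0;0 0 0 0.01 0 0 0;0 0 0 0.01 0 0 0;0 0 0 0.01 0 0 0;0 0 0 0 0 0 0;0 0 0 0 0 0 0"}}

```text
clock: 6.65
tool_pos: [0.5729, -0.0164, 0.0583]
tool_rot: [[-0.093, 0.996, 0.0], [0.996, 0.093, -0.001], [-0.001, -0.0, -1.0]]
wrist_force: [-0.6, -5.8, 1.5]
width: 0.334
grip_force: 35.0
```

Emit:
{"api": "move_arm", "payload": {"commands": "0 0 0 0.01 0 0 0;0 0 0 0.01 0 0 0;0 0 0 0 0 0 0;0 0 0 0 0 0 0"}}

```text
clock: 6.98
tool_pos: [0.5727, -0.0136, 0.0583]
tool_rot: [[-0.093, 0.996, 0.0], [0.996, 0.093, -0.003], [-0.003, 0.0, -1.0]]
wrist_force: [-0.9, -14.4, 0.3]
width: 0.34
grip_force: 35.0
```

Emit:
{"api": "move_arm", "payload": {"commands": "0 0 0 0.01 0 0 0;0 0 0 0.005 0 0 0;0 0 0 0 0 0 0;0 0 0 0 0 0 0;0 0 0 0 0 0 0"}}

```text
clock: 7.4
tool_pos: [0.5727, -0.0134, 0.0584]
tool_rot: [[-0.094, 0.996, 0.001], [0.996, 0.094, -0.006], [-0.006, 0.0, -1.0]]
wrist_force: [-0.1, -30.7, -1.0]
width: 0.334
grip_force: 35.0
```

Run:
```python
from h import *
st=manip.read_state(); print(st['tool_pos'],st['wrist_force'])
s=snap('top'); P=cloud(s); v,u=np.mgrid[:384,:512]
roi=(u>225)&(u<380)&(v>165)&(v<240)
O=np.array([.5705,.0198]);y=np.array([-.0925,.9957]);x=np.array([.9957,.0925])
for a,b in((.052,.064),(.132,.142)):
    k=roi&(P[...,2]>a)&(P[...,2]<b)
    c,l,sx,ce=cv2.connectedComponentsWithStats(k.astype(np.uint8))
    for i in range(1,c):
        if sx[i,4]>15: q=P[l==i]; m=q.mean(0); print(sx[i,4],m.round(4),(m[:2]-O)@x,(m[:2]-O)@y)
s=snap('side'); cv2.imwrite('pics/side1.png',s['img'][100:270,200:360,::-1].repeat(3,0).repeat(3,1))
```

```text
[ 0.57266214 -0.01338517  0.05835893] [ -0.05416338 -30.67586953  -1.00785415]
339 [0.5556 0.1503 0.0611] -0.0028066706900751574 0.13129433998221
138 [0.5647 0.072  0.0575] -0.0009611691105298956 0.05251643380644246
25 [0.5192 0.1132 0.0535] -0.042402530160648634 0.0977511882172431
575 [0.5618 0.1114 0.1376] -0.0002342321027486733 0.09205488664948495
```

View pics/side1.png

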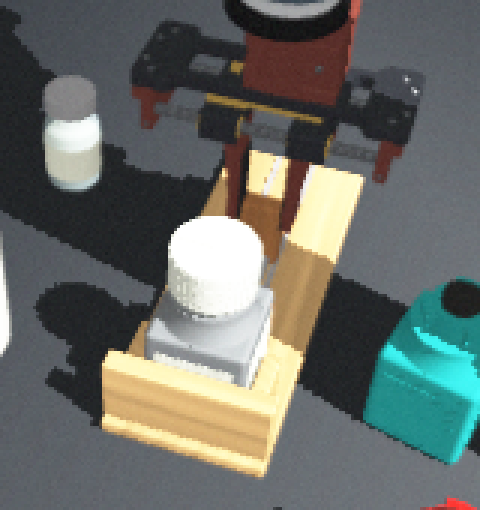

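The jaw is against the bottle, the force rose steeply to 30 N without motion, and the cap is at holder y=0.0921, so the bottle is home. In the crop the cap is at (215,265), clear of the gripper. I'll relax the push, release and rise.

Emit:
{"api": "move_arm", "payload": {"commands": "0 0 0 -0.015 0 0 0;0 0 0 0 0 0 0;0 0 0 0 0 0 1;0 0 0 0 0 0 1;0 0 0 0 0 0 1;0 0 0 0 0 0 1;0 0 0 0 0 0 1;0 0 0 0 0 0 1;0 0 0 0 0 0 1;0 0 0 0 0 0 1;0 0 0 0 0 0 1;0 0 0 0 0 0 1"}}

```text
clock: 8.5
tool_pos: [0.5725, -0.0113, 0.0583]
tool_rot: [[-0.093, 0.996, -0.0], [0.996, 0.093, -0.0], [0.0, -0.0, -1.0]]
wrist_force: [-0.6, -0.2, 0.0]
width: 0.993
grip_force: 0.0
```

Emit:
{"api": "move_arm", "payload": {"commands": "0 0 0 0 0 -0.05 1;0 0 0 0 0 -0.1 1;0 0 0 0 0 -0.1 1;0 0 0 0 0 -0.1 1;0 0 0 0 0 -0.1 1;0 0 0 0 0 -0.1 1;0 0 0 0 0 -0.1 1;0 0 0 0 0 -0.05 1;0 0 0 0 0 0 1;0 0 0 0 0 0 1"}}

```text
clock: 9.33
tool_pos: [0.5725, -0.0114, 0.1986]
tool_rot: [[-0.093, 0.996, 0.001], [0.996, 0.093, -0.0], [-0.0, 0.001, -1.0]]
wrist_force: [0.0, 0.4, -1.2]
width: 1.002
grip_force: 0.0
```

Emit:
{"api": "move_arm", "payload": {"commands": "0 0 0 0.1 0 0 1;0 0 0 0.1 0.0035 0 1;0 0 0 0.1 0 0 1;0 0 0 0.1 0 0 1;0 0 0 0.1 0 0 1;0 0 0 0.076 0 0 1;0 0 0 0.04 0 0 1;0 0 0 0 0 0 1;0 0 0 0 0 0 1"}}

```text
clock: 10.08
tool_pos: [0.5613, 0.1112, 0.1974]
tool_rot: [[-0.093, 0.996, -0.002], [0.996, 0.093, -0.001], [-0.0, -0.002, -1.0]]
wrist_force: [-0.0, -0.3, 0.8]
width: 0.998
grip_force: 0.0
```

Run:
```python
from h import *
st=manip.read_state(); print(st['tool_pos'],st['joint_pos'])
s=snap('side'); P=cloud(s)
k=(P[...,2]>.05)&(P[...,2]<.064)&(abs(P[...,0]-.57)<.05)&(abs(P[...,1]-.02)<.08)
q=P[k]; O=np.array([.5705,.0198]);y=np.array([-.0925,.9957])
yy=(q[:,:2]-O)@y; print(np.histogram(yy,bins=np.arange(-.06,.08,.005)))
```

```text
[0.56131455 0.11122697 0.19735829] [ 1.00250058e+01  2.19209529e+01  1.01440622e+02 -1.87526823e-02
  5.67304933e+01  4.67261451e+00]
(array([ 0,  0,  0,  0,  3,  8, 61,  0,  0,  0,  0,  0,  0,  0,  0,  0,  0,
        0,  0,  0,  0,  0,  0,  0,  0,  2,  3,  1]), array([-6.00000000e-02, -5.50000000e-02, -5.00000000e-02, -4.50000000e-02,
       -4.00000000e-02, -3.50000000e-02, -3.00000000e-02, -2.50000000e-02,
       -2.00000000e-02, -1.50000000e-02, -1.00000000e-02, -5.00000000e-03,
       -2.77555756e-17,  5.00000000e-03,  1.00000000e-02,  1.50000000e-02,
        2.00000000e-02,  2.50000000e-02,  3.00000000e-02,  3.50000000e-02,
        4.00000000e-02,  4.50000000e-02,  5.00000000e-02,  5.50000000e-02,
        6.00000000e-02,  6.50000000e-02,  7.00000000e-02,  7.50000000e-02,
        8.00000000e-02]))
```

The clamp stayed closed: the grip's front face is at y≈-0.027. I'll descend onto the cap and close.

Emit:
{"api": "move_arm", "payload": {"commands": "0 0 0 0 0 0.08 1;0 0 0 0 0 0.08 1;0 0 0 0 0 0.08 1;0 0 0 0 0 0.065 1;0 0 0 0 0 0 1;0 0 0 0 0 0 0.5;0 0 0 0 0 0 0.5;0 0 0 0 0 0 0.5;0 0 0 0 0 0 0.5;0 0 0 0 0 0 0.5;0 0 0 0 0 0 0.5;0 0 0 0 0 0 0.5", "grip_force": 45}}

```text
clock: 11.13
tool_pos: [0.5618, 0.1114, 0.1378]
tool_rot: [[-0.093, 0.996, 0.0], [0.996, 0.093, -0.0], [-0.0, 0.0, -1.0]]
wrist_force: [-1.0, -0.4, 3.5]
width: 0.589
grip_force: 45.0
```

Emit:
{"api": "move_arm", "payload": {"commands": "0 0 0 0 0 0 0;0 0 0 0 0 0 0;0 0 0 0 0 0 0;0 0 0 0 0 0 0;0 0 0 0 0 0 0"}}

```text
clock: 11.55
tool_pos: [0.5618, 0.1114, 0.1374]
tool_rot: [[-0.093, 0.996, 0.0], [0.996, 0.093, 0.0], [0.0, 0.0, -1.0]]
wrist_force: [-2.2, -0.3, 3.5]
width: 0.582
grip_force: 45.0
```

Emit:
{"api": "move_arm", "payload": {"commands": "0 0 0 0 0 0.01 0;0 0 0 0 0 0.01 0;0 0 0 0 0 0.01 0;0 0 0 0 0 0.005 0;0 0 0 0 0 0 0;0 0 0 0 0 0 0;0 0 0 0 0 0 0"}}

```text
clock: 12.13
tool_pos: [0.5621, 0.1114, 0.1317]
tool_rot: [[-0.093, 0.996, 0.001], [0.996, 0.093, 0.0], [0.0, 0.001, -1.0]]
wrist_force: [-5.5, -1.1, 17.4]
width: 0.589
grip_force: 45.0
```

The cap is bottomed (6 mm down, 17 N). Twisting counterclockwise now.

Emit:
{"api": "move_arm", "payload": {"commands": "0 0 -0.03 0 0 0 0;0 0 -0.05 0 0 0 0;0 0 -0.05 0 0 0 0;0 0 -0.05 0 0 0 0;0 0 -0.05 0 0 0 0;0 0 -0.05 0 0 0 0;0 0 -0.05 0 0 0 0;0 0 -0.05 0 0 0 0;0 0 -0.05 0 0 0 0;0 0 -0.05 0 0 0 0;0 0 -0.05 0 0 0 0;0 0 0 0 0 0 0"}}

```text
clock: 13.13
tool_pos: [0.5626, 0.1115, 0.1317]
tool_rot: [[-0.801, 0.598, 0.002], [0.598, 0.801, 0.0], [-0.001, 0.001, -1.0]]
wrist_force: [-4.5, -0.8, 14.9]
width: 0.587
grip_force: 45.0
```

Run:
```python
from h import *
st=manip.read_state(); print(st['tool_pos'],st['wrist_force'],st['moment'],st['joint_pos'])
s=snap('side'); cv2.imwrite('pics/side2.png',s['img'][110:260,190:350,::-1].repeat(4,0)[:600].repeat(4,1))
```

```text
[0.56260464 0.11151506 0.13166933] [-4.54129045 -0.84482615 14.850924  ] [-0.15231626  0.69254831  0.14084073] [ 1.00211272e+01  2.71310433e+01  1.03726253e+02  3.51629089e-03
  4.90329585e+01 -4.32267144e+01]
```

View pics/side2.png

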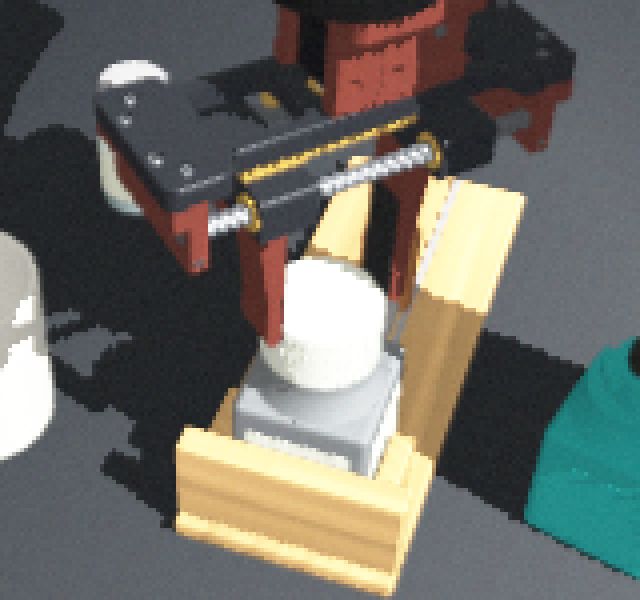

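The cap at (330,310) is held and pressed just above the shoulder, with the bottle upright. It has turned 48°; going on to about 64°.

Emit:
{"api": "move_arm", "payload": {"commands": "0 0 -0.045 0 0 0 0;0 0 -0.045 0 0 0 0;0 0 -0.045 0 0 0 0;0 0 -0.045 0 0 0 0;0 0 0 0 0 0 0;0 0 0 0 0 0 0"}}

```text
clock: 13.68
tool_pos: [0.5626, 0.1115, 0.1317]
tool_rot: [[-0.935, 0.354, 0.002], [0.354, 0.935, 0.0], [-0.002, 0.001, -1.0]]
wrist_force: [-4.2, -1.3, 14.9]
width: 0.589
grip_force: 45.0
```

Run:
```python
from h import *
st=manip.read_state(); R=st['tool_rot'];print(np.degrees(np.arctan2(R[1,1],R[0,1])),st['moment'])
```

```text
69.24500286911523 [-0.11433664  0.69236881  0.1148789 ]
```

Turned 1.115 rad. Now a gentle test lift.

Emit:
{"api": "move_arm", "payload": {"commands": "0 0 0 0 0 -0.01 0;0 0 0 0 0 -0.01 0;0 0 0 0 0 -0.01 0;0 0 0 0 0 -0.01 0;0 0 0 0 0 -0.01 0;0 0 0 0 0 -0.01 0;0 0 0 0 0 0 0;0 0 0 0 0 0 0"}}

```text
clock: 14.35
tool_pos: [0.5616, 0.1113, 0.142]
tool_rot: [[-0.935, 0.355, -0.0], [0.355, 0.935, -0.0], [0.0, -0.0, -1.0]]
wrist_force: [-0.3, -0.7, 0.2]
width: 0.591
grip_force: 45.0
```

It is free, with no pull on the wrist. Lifting another 93 mm.

Emit:
{"api": "move_arm", "payload": {"commands": "0 0 0 0 0 -0.025 0;0 0 0 0 0 -0.04 0;0 0 0 0 0 -0.05 0;0 0 0 0 0 -0.05 0;0 0 0 0 0 -0.05 0;0 0 0 0 0 -0.05 0;0 0 0 0 0 -0.05 0;0 0 0 0 0 -0.05 0;0 0 0 0 0 -0.05 0;0 0 0 0 0 -0.03 0;0 0 0 0 0 -0.02 0;0 0 0 0 0 0 0"}}

```text
clock: 15.35
tool_pos: [0.5622, 0.1114, 0.2362]
tool_rot: [[-0.935, 0.355, 0.001], [0.355, 0.935, 0.0], [-0.001, 0.001, -1.0]]
wrist_force: [0.6, 0.0, -0.0]
width: 0.588
grip_force: 45.0
```

Emit:
{"api": "move_arm", "payload": {"commands": "0 0 0 0 0 0 0;0 0 0 0 0 0 0;0 0 0 0 0 0 0;0 0 0 0 0 0 0;0 0 0 0 0 0 0;0 0 0 0 0 0 0"}}

```text
clock: 15.85
tool_pos: [0.5617, 0.1114, 0.235]
tool_rot: [[-0.935, 0.355, -0.001], [0.355, 0.935, -0.0], [0.0, -0.0, -1.0]]
wrist_force: [-0.7, 0.2, -0.1]
width: 0.586
grip_force: 45.0
```

Run:
```python
from h import *
st=manip.read_state(); print(st['tool_pos'],st['wrist_force'],st['grip_force'],st['clock'])
s=snap('side'); P=cloud(s); cv2.imwrite('pics/side3.png',s['img'][60:260,170:370,::-1].repeat(3,0).repeat(3,1))
im=s['img'].astype(int); near=np.hypot(P[...,0]-.562,P[...,1]-.111)<.035
w=near&(im.min(-1)>150)&(im.max(-1)-im.min(-1)<40)&(P[...,2]>.13)
print('cap z',w.sum(),np.percentile(P[w][:,2],[2,50,98]))
g=near&(P[...,2]>.09)&(P[...,2]<.14); print('neck top',np.percentile(P[g][:,2],[50,98]))
```

```text
[0.56169705 0.11136731 0.2349897 ] [-0.65913047  0.19266113 -0.14954664] 44.99952245503664 15.85
cap z 1365 [0.20738347 0.23523058 0.42227197]
neck top [0.10906125 0.12953253]
```

View pics/side3.png

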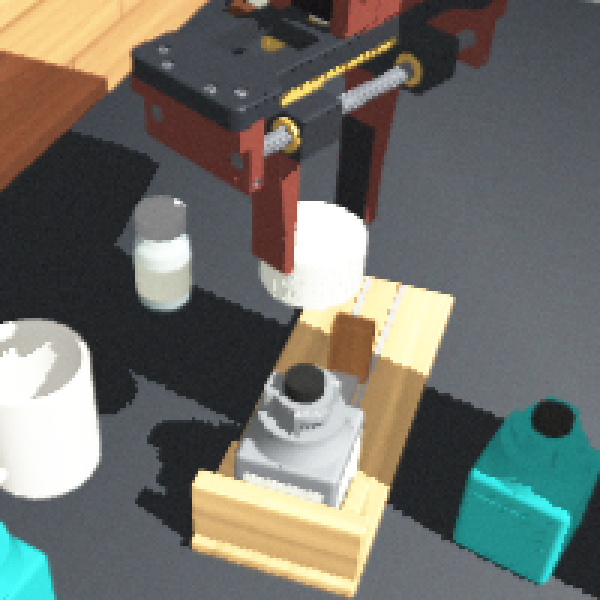

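The cap at (313,255) is held level above the open neck at (305,385), and the bottle is clamped. The cap's underside is about 97 mm above its locked height. Handing in.

```bash
python3 -c "
from rig import manip
print(manip.job_done())"
```

```text
the job is handed in; nothing more can be done
None
```

I handed the job in at about 16 s: the clamp is closed, the bottle is home and open, and the cap is held level about 97 mm above its locked height. I touched none of the bystanders. `job_done()` gave no pass or fail verdict.

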